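# Fish the sediment screen out of the brush-washing jar

## Task

Take the long hook from the brush rack, fish the sediment screen out of the deep glass brush-washing jar with it, and lay the screen flat and right way up in the drip tray beside the lid, set down gently and unhooked; then hang the hook back in its notch. The screen is fouled and springy: never touch it with the gripper, do not press or pull hard on it or knock the glass, and leave the lid and everything else where they are.

Things in the scene. Friction and masses are not known exactly. Their poses are not given: they have to be found in the camera images.
- picker: telescopic long hook, steel shaft with a J-shaped wire foot, 0.15 kg, hanging upright in the rack's notch by its collar (disc 24 mm across, 5 mm thick). Origin: centre of the collar's underside; z up, x the way the foot points. The foot's underside is 115 to 140 mm below: the draw of the shaft differs each time and is NOT measured; find it by touch. It does not slide under less than 40 N
- picker_grip (a point): middle of the hook's dark wooden handle to grip, 40 mm above the picker's origin, axes the same. Handle: 26 mm in x, 16 mm in y (grip across this), 60 mm high. Below the collar the shaft is 7 mm thick for 85 mm, then 5 mm wire. Foot: reaches 17.5 mm from the shaft's axis along +x, its tip turned up, 12 mm from foot's underside to tip's top; 10 mm free between shaft and tip
- rack: varnished wooden brush rack, fixed, 100 (x) by 240 (y) mm: a board on two end panels, its top 170 mm above the table, open below; base board 12 mm. Origin on the table under its centre, x away from the robot. Two fixed brushes stand in it 93 mm either side of the notch, 237 mm high
- rack_notch (a point): the hook's hanging place: in a notch 10 mm wide in the rack's front edge, at the top of the board (origin of the hung hook); axes as the rack's. Open to the rack's -x side, the edge 20 mm from this point; the notch ends 10 mm beyond it. Raise the hook a little to draw it out or bring it in along x
- jar: brush-washing jar, fixed: clear glass cylinder, bore 72 mm, outside 80 mm (84 at the rim), in a square plywood foot 116 mm wide. Origin on the table on the jar's axis, z up. Inner floor at z 16 mm, rim at z 131 mm
- screen: sediment screen on the floor of the jar: steel perforated disc, 66 mm across, 14 mm high, 0.10 to 0.17 kg. Origin: centre of its underside, z up; top of the disc at z 14 mm. Four spring clips on its rim, rub on the glass: drawn up at 30 to 50 mm/s it drags with about 3 to 7 N besides its weight (held still, the drag fades) until clear of the rim; free, they spread to 77 mm across
- screen_loop (a point): underside of the flat top of the screen's lifting loop, 28 mm above its origin, 14 mm above the disc. The loop is an upright arch of 4 mm wire in the screen's y-z plane, over its middle: 32 mm wide outside, flat top 16 mm long, top at z 32 mm. The hook goes under it along the screen's x, from either side
- tray: white enamel drip tray with a blue edge, fixed, 180 (x) by 270 (y) mm, floor at z 4 mm, lip at z 15 mm; origin on the table under its centre
- tray_free (a point): middle of the tray's free end, on its floor, 65 mm from its centre along -y: where the screen goes; axes as the tray's
- lid: the jar's dark steel screw lid, lying in the +y end of the tray, 86 mm across, 16 mm high; origin: centre of its underside. To be left alone
- tube_a: bystander: aluminium paint tube, 115 mm, lying
- tube_b: bystander: aluminium paint tube, 105 mm, lying
- palette_knife: bystander: palette knife, 200 mm, lying
- tape_roll: bystander: roll of paper tape, 90 mm across, 25 mm high, lying
- medium_jar: bystander: amber glass jar with a steel lid, 56 mm across, 70 mm high
- brush_pot: bystander: white stoneware pot of brushes, 80 mm across, 0.21 m high

How it is judged:
By the outcome, as a careful person would: the job done as asked, in the order asked, and still so for the second after the job is handed in, with the robot touching nothing.
It also fails if it takes over 72 s, if anything falls off the work surface, if the arm or the gripper's body presses on something with over 40 N, if the wrist force passes 120 N, or if a joint passes its speed limit or range.

## Robot

A 6-joint arm with a two-finger parallel gripper is mounted at the origin on the work surface. World frame = base frame: x ahead of the robot, y to its left, z up, the work surface at z = 0. Lengths are in m, angles in rad, forces in N, time in s.
With the tool pointing down it reaches from about 0.225 to 0.725 m from the base axis. Payload 3.1 kg.
Tool frame: the origin (TCP) lies where the fingers leave the gripper's body, on its centre line; the fingertips stand 73 mm ahead of it and the grasp point (between the pads) lies bot.grip_point_offset ahead of it (bot.grip_point_offset is the distance from the TCP to the grasp point, in m); z points along the fingers, y is the line along which they close (so a half turn about z gives the same grasp; the last joint's range is limited). The gripper opens to 85 mm and grips with 20 to 120 N. Pads are 22 mm wide; open, the fingers measure 114 mm over their backs; the gripper's body (76 mm by 85 mm) begins 54 mm behind the grasp point. The pads swing forward as they close: fully open they stand 13 mm farther back than shut.
Start: joints at [1.196, 0.048, 0.099, 1.622, 0, 1.443], TCP at [0.128, 0.509, 0.304] pointing down, gripper open.
Joint ranges: [-2.91, 2.91], [-0.99, 1.94], [-1.21, 1.42], [-2.12, 2.29], [-1.49, 1.47], [-3.14, 3.14]. Speed limits (rad/s): [2.79, 2.79, 3.14, 3.14, 3.14, 3.14].

## Interface

Orientations are given as a rotation vector (axis times angle).
In Python, from cell import observe, cams, bot gives the robot as it stands.
- The arm moves only by the tool servo_tool, never from a script. Its argument "series" is a list of rows, each a list of 5 numbers: the shift along the tool's x, y, z in mm, then the turn about the tool's z in rad, then the finger opening in mm, from 0 to 85.4. In form: [[x, y, z, turn, fingers], ...]. A call has 1 to 10 rows; each row is the pose to reach, as a shift and turn from the pose commanded when the call began, along the tool's axes at that moment; what a row does not reach only later rows make up. A row lasts 1/12 s, in which the tool goes at most 41.7 mm and 7.16 degrees, less where a joint would pass 70% of its speed; a pose out of reach is approached as far as the arm can. A call with a gripper value outside its range is refused whole. The fingers move at their own pace and stop on an object; "squeeze" is the grip in N (left out, the last holds). Time passes only in rows, so rows that repeat a pose let the fingers close. It gives the time, the measured TCP pose, the force, the opening and the grip force at its end, in the units of the state.
- observe(): the state, without advancing time (a new reading comes with each control period).
- cams.read_camera(name): name is "scene" or "top" or "wrist"; returns the picture (384x512x3 uint8, red, green, blue); there is no depth.
- cams.camera_info(name): a dict with "intrinsics" (3x3 intrinsics, pixels), "R" (3x3) and "t" (3): a world point X has camera coordinates R X + t; the wrist camera has in their place "tool_from_camera" (4x4, takes a point from camera to tool coordinates, whose origin is the TCP and whose axes are the flange's). Camera axes: x right, y down, z forward; pixel columns grow to the right and rows downward; lengths in m; the calibration is good to about 2 mm. A picture is of the moment at which its call begins: read the wrist's pose just before it. camera_info takes no time and is no camera call.
- bot.sign_off(): hands the job in; it is judged then, once.
The state is a dict: "t": time; "joint_positions": joint angles; "qvel": joint speeds; "joint_torque": joint torques, N m; "tcp_pos": TCP position; "orientation": TCP orientation; "contact_force": force on the tool from outside, world axes, zero at the start; "wrist_torque": the same for the moment, N m; "width": opening from 0.0 (shut) to 1.0 (fully open); "gripper_force": force on a finger pad.
Only numpy, scipy, OpenCV 4.12 (cv2) and the standard library are available. Lean on these libraries where they do the work, as an engineer would, in place of code of your own. Each camera call takes 0.05 s, during which the arm holds its last target. There are 200 camera calls.

## Working session

There is one attempt and no reset: what is moved stays moved. The work goes in short steps, Python scripts to look and compute and a tool call to move; the robot and the scene stay as the last step left them, time stands still between calls to the robot, and variables do not carry over. Pictures are saved under pics/ and viewed, at most 10 in all, crops included, and the job is handed in when it is done.

Besides the shell and the picture viewer there is one more tool, called as name(argument=value, ...) on one line, values as JSON. servo_tool: Moves the arm, as the interface text tells. Its arguments: {"type":"object","properties":{"series":{"type":"array","items":{"type":"array","items":{"type":"number"}}},"squeeze":{"type":"number"}},"required":["series"]}

```bash
ls; mkdir -p pics; python3 - <<'E'
from cell import observe,cams,bot
import cv2,numpy as np
s=observe();print({k:np.round(v,3).tolist() for k,v in s.items()},bot.grip_point_offset)
for n in ("scene","top","wrist"):
    im=cams.read_camera(n);cv2.imwrite(f"pics/{n}0.png",im[:,:,::-1])
    print(n,cams.camera_info(n))
a=[cv2.imread(f"pics/{n}0.png") for n in("scene","top")]
E
```

```text
pics
{'t': 0.0, 'joint_positions': [1.196, 0.049, 0.098, 1.622, -0.0, 1.443], 'qvel': [-0.001, -0.001, -0.0, 0.001, -0.001, 0.0], 'joint_torque': [0.0, -33.878, 32.002, 0.02, -0.0, 0.0], 'tcp_pos': [0.128, 0.509, 0.303], 'orientation': [-0.387, -3.117, 0.004], 'contact_force': [-0.009, -0.682, 0.609], 'wrist_torque': [-0.012, -0.019, -0.002], 'gripper_force': 0.0, 'width': 1.001} 0.0539
scene {'intrinsics': array([[446.8877637 ,   0.        , 257.22085047],
       [  0.        , 446.8877637 , 190.18047247],
       [  0.        ,   0.        ,   1.        ]]), 'R': array([[ 0.86588929,  0.5001957 , -0.00632452],
       [ 0.37212984, -0.65254051, -0.66008353],
       [-0.33429795,  0.56920571, -0.75116559]]), 't': array([-0.5225555 , -0.06413091,  1.380209  ])}
top {'intrinsics': array([[359.04943927,   0.        , 250.14765488],
       [  0.        , 359.04943927, 193.48372172],
       [  0.        ,   0.        ,   1.        ]]), 'R': array([[-2.56312453e-02, -9.99665625e-01, -3.41724551e-03],
       [-9.95071206e-01,  2.58407112e-02, -9.57368923e-02],
       [ 9.57931843e-02,  9.46546837e-04, -9.95400809e-01]]), 't': array([0.10308198, 0.55535979, 1.02290281])}
wrist {'intrinsics': array([[329.8115386 ,   0.        , 258.68128962],
       [  0.        , 329.8115386 , 186.65690409],
       [  0.        ,   0.        ,   1.        ]]), 'tool_from_camera': array([[-9.98334765e-04, -9.55691444e-01, -2.94368591e-01,
         7.52968076e-02],
       [ 9.99999501e-01, -9.67181503e-04, -2.51409905e-04,
        -3.52700300e-04],
       [-4.44375602e-05, -2.94368695e-01,  9.55691932e-01,
        -6.89533383e-02],
       [ 0.00000000e+00,  0.00000000e+00,  0.00000000e+00,
         1.00000000e+00]])}
```

```bash
python3 - <<'E'
import cv2
for n in("scene","top"):
    cv2.imwrite(f"pics/{n}0b.png",cv2.resize(cv2.imread(f"pics/{n}0.png"),(800,600),interpolation=cv2.INTER_CUBIC))
E
```

```text
(no output)
```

View pics/scene0b.png

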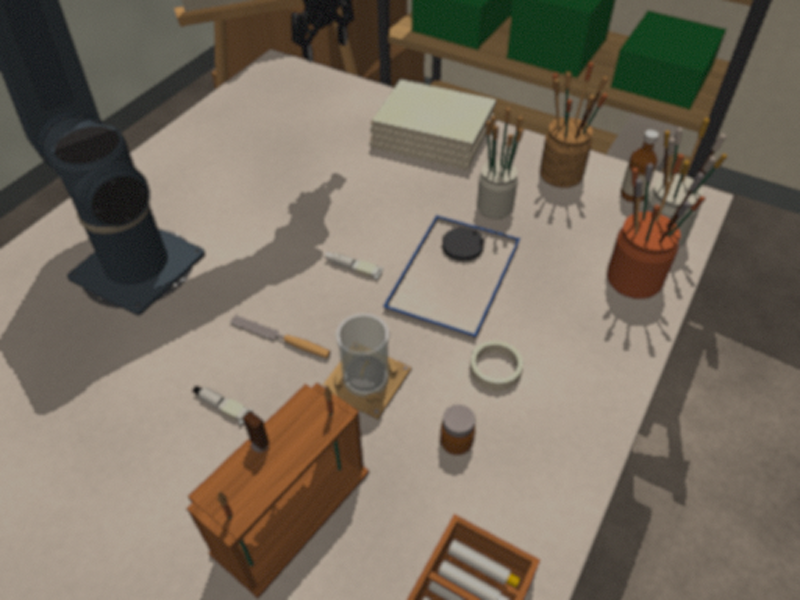

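View pics/top0b.png

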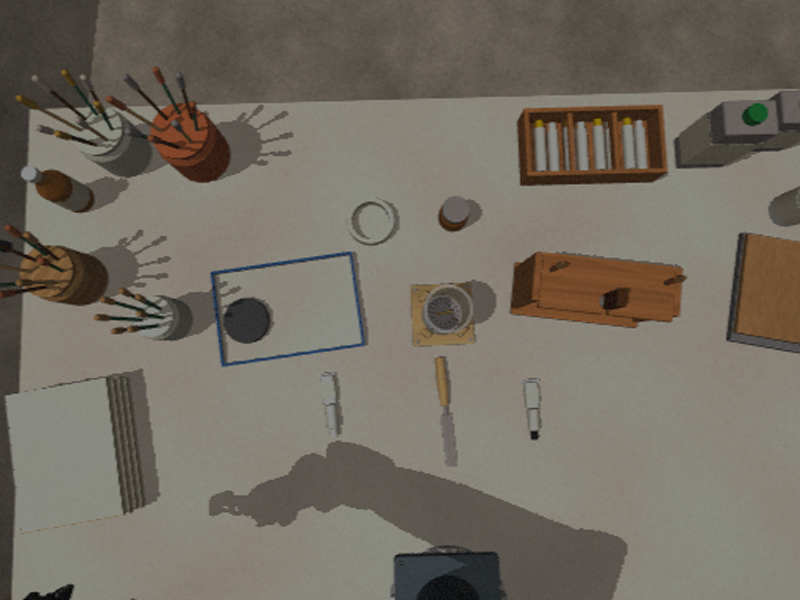

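```bash
cat > h.py <<'E'
import numpy as np,cv2
from cell import observe,cams,bot
from scipy.spatial.transform import Rotation as Ro
def cam(n,s=None):
    i=cams.camera_info(n)
    if n!="wrist": return i["intrinsics"],i["R"],i["t"]
    s=s or observe(); T=np.eye(4);T[:3,:3]=Ro.from_rotvec(s["orientation"]).as_matrix();T[:3,3]=s["tcp_pos"]
    M=np.linalg.inv(T@i["tool_from_camera"]);return i["intrinsics"],M[:3,:3],M[:3,3]
def ray(c,uv,z):
    K,R,t=c;uv=np.atleast_2d(uv).astype(float)
    d=np.c_[uv,np.ones(len(uv))]@np.linalg.inv(K).T@R;o=-R.T@t
    return o+d*((z-o[2])/d[:,2:])
def proj(c,X):
    K,R,t=c;p=(np.atleast_2d(X)@R.T+t)@K.T;return p[:,:2]/p[:,2:]
def go(x,y,z,yaw=None):
    "TCP target world; yaw = world angle of tool y axis (mod pi) -> shift in tool mm, turn"
    s=observe();R=Ro.from_rotvec(s["orientation"]).as_matrix()
    d=R.T@(np.array([x,y,z])-s["tcp_pos"])*1000
    turn=0
    if yaw is not None:
        turn=-(yaw-np.arctan2(R[1,1],R[0,1]));turn=(turn+np.pi/2)%np.pi-np.pi/2
    print("shift",d.round(1),"turn",round(turn,4),"tcp",s["tcp_pos"].round(4),"yaw",np.arctan2(R[1,1],R[0,1]).round(4),"F",s["contact_force"].round(2),"t",round(s["t"],2))
E
python3 - <<'E'
from h import *
im=cv2.imread("pics/top0.png");hsv=cv2.cvtColor(im,cv2.COLOR_BGR2HSV);c=cam("top")
b=cv2.inRange(hsv,(105,120,40),(125,255,255));b[:150]=0;b[250:]=0;b[:,:125]=0;b[:,245:]=0
P=np.argwhere(b)[:,::-1];r=cv2.minAreaRect(ray(c,P,.015)[:,:2].astype(np.float32)*1000);print("tray",r,len(P))
k=cv2.inRange(hsv,(15,90,60),(30,255,255));k[:175]=0;k[225:]=0;k[:,:258]=0;k[:,310:]=0
P=np.argwhere(k)[:,::-1];print("foot",cv2.minAreaRect(ray(c,P,.012)[:,:2].astype(np.float32)*1000),len(P))
q=np.array([[443,310],[448,309]])/1.5625;print("screen,rim",ray(c,q[0],.03),ray(c,q[1],.131))
q=np.array([[543,252],[683,266],[680,320],[537,310]])/1.5625;print("racktop",ray(c,q,.17))
q=np.array([[605,300],[618,298]])/1.5625;print("handle",ray(c,q,.23))
print(im[195:197,283:286].tolist())
E
```

```text
tray ((553.7792358398438, 286.31878662109375), (180.21214294433594, 269.4310607910156), 6.918847560882568) 327
foot ((535.1825561523438, -6.557979583740234), (114.71537017822266, 114.70433044433594), 1.337651014328003) 618
screen,rim [[ 0.54063962 -0.00799298  0.03      ]] [[ 0.53402602 -0.00717536  0.131     ]]
racktop [[ 0.6198593  -0.16101717  0.17      ]
 [ 0.59091232 -0.3866103   0.17      ]
 [ 0.50345619 -0.37518684  0.17      ]
 [ 0.52551307 -0.14647986  0.17      ]]
handle [[ 0.5334155  -0.23393598  0.23      ]
 [ 0.53593139 -0.25367388  0.23      ]]
[[[71, 72, 77], [64, 69, 72], [68, 71, 77]], [[64, 66, 70], [65, 66, 73], [67, 68, 71]]]
```

```bash
python3 - <<'E'
from h import *
go(.607,-.012,.36,np.radians(83.5))
E
```

```text
shift [-591.6 -388.1  -56.4] turn -0.1334 tcp [0.1281 0.5088 0.303 ] yaw 1.324 F [0.57 0.1  0.25] t 0.15
```

servo_tool(series=[[-35,-23,-20,-0.05,85],[-70,-46,-40,-0.1,85],[-105,-69,-56,-0.13,85],[-140,-92,-56,-0.13,85],[-175,-115,-56,-0.13,85],[-210,-138,-56,-0.13,85],[-245,-161,-56,-0.13,85],[-280,-184,-56,-0.13,85],[-315,-207,-56,-0.13,85],[-350,-230,-56,-0.13,85]])

```text
t: 0.98
tcp_pos: [0.4033, 0.2086, 0.3598]
orientation: [-0.183, -3.136, -0.0]
contact_force: [0.9, 0.9, 0.3]
width: 0.997
gripper_force: 0.0
```

```bash
python3 - <<'E'
from h import *
go(.607,-.012,.36,np.radians(83.5))
E
```

```text
shift [-228.1 -195.3   -0.3] turn -0.0034 tcp [0.4033 0.2086 0.3598] yaw 1.4539 F [0.93 0.92 0.35] t 0.98
```

servo_tool(series=[[-31,-27,0,0,85],[-62,-54,0,0,85],[-93,-81,0,0,85],[-124,-108,0,0,85],[-155,-135,0,0,85],[-186,-160,0,0,85],[-210,-180,0,0,85],[-219,-188,0,0,85],[-219,-188,0,0,85],[-219,-188,0,0,85]])

```text
t: 1.82
tcp_pos: [0.598, -0.0023, 0.3589]
orientation: [-0.185, -3.134, -0.001]
contact_force: [-0.1, 0.0, -0.2]
width: 0.995
gripper_force: 0.0
```

```bash
python3 - <<'E'
from h import *
s=observe();im=cams.read_camera("wrist")[:,:,::-1];cv2.imwrite("pics/wjar.png",im);c=cam("wrist",s)
go(.520,-.26,.36)
p=proj(c,[[.535,-.007,.131],[.54,-.008,.03]]);print(p)
u,v=p.mean(0).astype(int);np.save("pics/wjar.npy",np.array([s["tcp_pos"],s["orientation"]]))
a=110;x0,y0=max(u-a,0),max(v-a,0);cr=im[y0:y0+2*a,x0:x0+2*a];print(x0,y0,cr.shape)
cv2.imwrite("pics/wjarc.png",cv2.resize(cr,None,fx=2.7,fy=2.7,interpolation=cv2.INTER_CUBIC))
E
```

```text
shift [  46.9 -265.8   -0.5] turn 0 tcp [ 0.5976 -0.0014  0.3596] yaw 1.454 F [-0.08  0.59 -0.98] t 1.87
[[245.0409215  101.76121005]
 [248.12335571 102.28135785]]
136 0 (220, 220, 3)
```

View pics/wjarc.png

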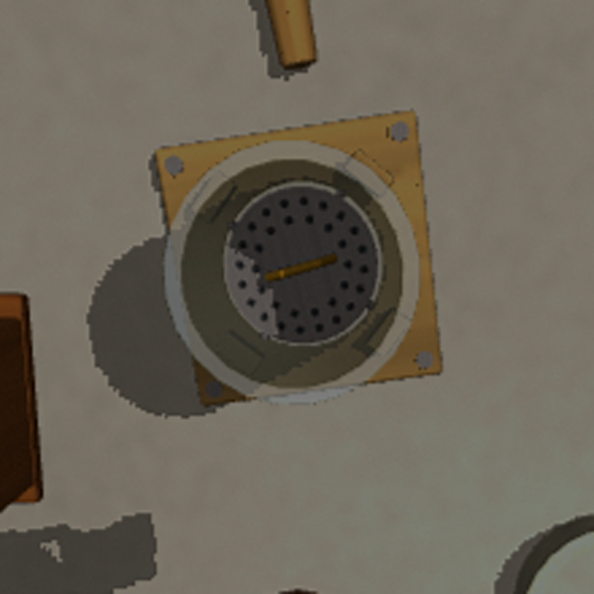

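```bash
python3 - <<'E'
from h import *
im=cv2.imread("pics/wjar.png");A=np.load("pics/wjar.npy");c=cam("wrist",dict(tcp_pos=A[0],orientation=A[1]))
hsv=cv2.cvtColor(im,cv2.COLOR_BGR2HSV)
m=cv2.inRange(hsv,(8,120,60),(32,255,255));m[:85]=0;m[112:]=0;m[:,:225]=0;m[:,270:]=0
P=np.argwhere(m)[:,::-1];X=ray(c,P,.047)[:,:2]*1000
r=cv2.minAreaRect(X.astype(np.float32));print("loop",len(P),r)
d=np.linalg.svd(X-X.mean(0))[2][0];print("dir deg",np.degrees(np.arctan2(d[1],d[0])),X.mean(0))
# disc: gray circle crop ~ (302,263) r 79
q=np.array([[302,263]])/2.7+[136,0];print("disc",ray(c,q,.030))
q=np.array([[292,272],[292,150],[292,394],[167,272],[418,272]])/2.7+[136,0];print("rim",ray(c,q,.131))
k=cv2.inRange(hsv,(8,90,60),(32,255,255));k[160:]=0;k[:35]=0;k[:,:190]=0;k[:,302:]=0
P=np.argwhere(k)[:,::-1];print("foot",cv2.minAreaRect(ray(c,P,.012)[:,:2].astype(np.float32)*1000))
go(.520,-.26,.36)
E
```

```text
loop 43 ((535.8690795898438, -11.462408065795898), (2.8849613666534424, 23.32090187072754), 6.718695640563965)
dir deg -81.21412699112115 [535.76345345 -12.43178806]
disc [[ 0.53449886 -0.00760857  0.03      ]]
rim [[ 0.53405209 -0.00766024  0.131     ]
 [ 0.49762499 -0.0028254   0.131     ]
 [ 0.57341654 -0.01288494  0.131     ]
 [ 0.5292548  -0.04774692  0.131     ]
 [ 0.53888842  0.03275263  0.131     ]]
foot ((535.3638305664062, -8.11727523803711), (114.29824829101562, 114.56271362304688), 1.1218204498291016)
shift [  46.9 -265.8   -0.5] turn 0 tcp [ 0.5976 -0.0014  0.3596] yaw 1.454 F [-0.08  0.59 -0.98] t 1.87
```

servo_tool(series=[[6,-34,0,0,85],[12,-68,0,0,85],[18,-102,0,0,85],[25,-136,0,0,85],[31,-170,0,0,85],[37,-204,0,0,85],[42,-235,0,0,85],[46,-258,0,0,85],[46,-258,0,0,85],[46,-258,0,0,85]])

```text
t: 2.7
tcp_pos: [0.5216, -0.2522, 0.3604]
orientation: [0.185, 3.136, 0.001]
contact_force: [-0.6, 0.9, 0.8]
width: 0.998
gripper_force: 0.0
```

```bash
python3 - <<'E'
from h import *
s=observe();im=cams.read_camera("wrist")[:,:,::-1];cv2.imwrite("pics/wrack.png",im)
go(.520,-.26,.36);np.save("pics/wrack.npy",np.array([s["tcp_pos"],s["orientation"]]))
cv2.imwrite("pics/wrackb.png",cv2.resize(im,(800,600),interpolation=cv2.INTER_CUBIC))
E
```

```text
shift [ 1.  -8.8  0.5] turn 0 tcp [ 0.522  -0.2514  0.3605] yaw 1.4547 F [-0.46  0.17  0.39] t 2.75
```

View pics/wrackb.png

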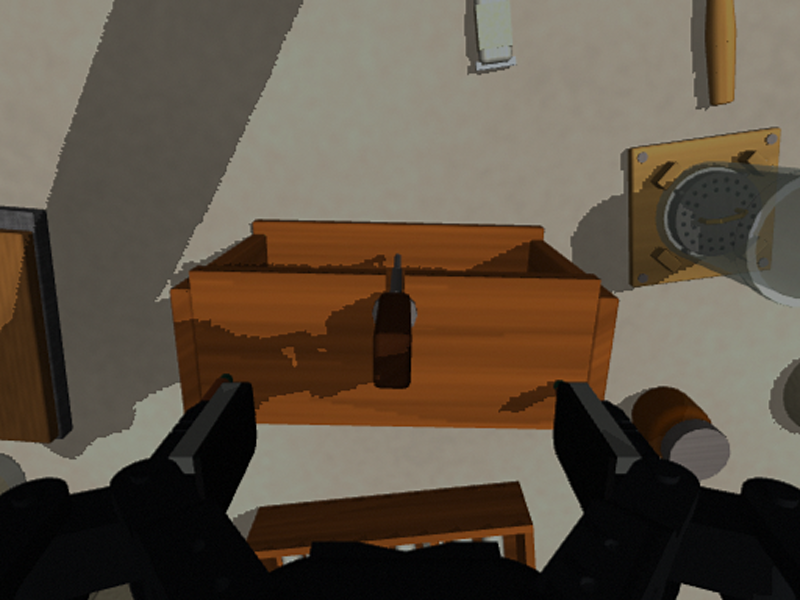

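```bash
python3 - <<'E'
from h import *
A=np.load("pics/wrack.npy");c=cam("wrist",dict(tcp_pos=A[0],orientation=A[1]))
f=lambda q,z:ray(c,np.array(q)/1.5625,z).round(4)[:,:2].tolist()
print("front edge",f([[190,268],[602,277]],.17));print("back",f([[205,422],[590,428]],.17));print("sides",f([[190,268],[197,400],[602,277],[592,400]],.17))
print("collar",f([[372,312],[418,312],[395,312]],.175))
print("handle top L/R/far",f([[374,387],[411,387],[374,345],[411,345]],.24),"front bottom",f([[378,293],[412,293]],.18))
im=cv2.imread("pics/wrack.png");hsv=cv2.cvtColor(im,cv2.COLOR_BGR2HSV)
for y in range(186,252,5): print(y,im[y,232:274:3].sum(1).tolist())
A=np.load("pics/wjar.npy");c=cam("wrist",dict(tcp_pos=A[0],orientation=A[1]))
print("loop",ray(c,np.array([[263,277],[337,257],[300,267]])/2.7+[136,0],.047))
E
```

```text
front edge [[0.5002, -0.3619], [0.5305, -0.1495]]
back [[0.59, -0.3751], [0.6201, -0.1568]]
sides [[0.5002, -0.3619], [0.5757, -0.3763], [0.5305, -0.1495], [0.6021, -0.1555]]
collar [[0.5337, -0.2708], [0.5366, -0.247], [0.5351, -0.2589]]
handle top L/R/far [[0.5437, -0.2675], [0.5455, -0.2525], [0.5253, -0.265], [0.5271, -0.2504]] front bottom [[0.5222, -0.2659], [0.5243, -0.2488]]
186 [211, 214, 217, 220, 225, 104, 102, 170, 54, 209, 213, 211, 209, 213]
191 [137, 125, 127, 118, 26, 31, 29, 30, 34, 33, 71, 226, 222, 221]
196 [121, 119, 119, 140, 28, 29, 29, 35, 37, 33, 63, 249, 216, 218]
201 [119, 116, 145, 65, 31, 37, 34, 41, 34, 34, 18, 278, 207, 206]
206 [114, 106, 115, 29, 38, 39, 34, 37, 27, 37, 18, 244, 210, 212]
211 [99, 103, 104, 26, 33, 35, 37, 36, 32, 40, 30, 185, 178, 181]
216 [115, 110, 96, 70, 87, 84, 86, 81, 79, 81, 51, 207, 200, 202]
221 [108, 109, 93, 72, 81, 84, 84, 78, 78, 74, 27, 202, 200, 200]
226 [102, 103, 86, 67, 85, 81, 75, 77, 46, 38, 16, 194, 193, 188]
231 [114, 115, 95, 42, 39, 42, 44, 47, 44, 39, 11, 204, 203, 202]
236 [117, 115, 102, 42, 48, 48, 43, 43, 43, 40, 5, 219, 216, 215]
241 [126, 125, 102, 69, 49, 46, 40, 46, 44, 41, 39, 225, 221, 223]
246 [204, 211, 219, 27, 41, 44, 45, 44, 42, 32, 191, 210, 212, 213]
251 [210, 211, 210, 209, 209, 215, 209, 210, 211, 211, 212, 211, 205, 212]
loop [[ 0.53765931 -0.02380851  0.047     ]
 [ 0.53336206  0.0076214   0.047     ]
 [ 0.53550391 -0.00804402  0.047     ]]
```

```bash
python3 - <<'E'
from h import *
go(.5345,-.259,.264,np.radians(82.2))
E
```

```text
shift [-13.2  -6.2  96.5] turn 0.0201 tcp [ 0.522  -0.2514  0.3605] yaw 1.4547 F [-0.46  0.17  0.39] t 2.75
```

servo_tool(series=[[-7,-3,15,0.02,60],[-13.2,-6.2,35,0.02,50],[-13.2,-6.2,60,0.02,50],[-13.2,-6.2,80,0.02,50],[-13.2,-6.2,96,0.02,50],[-13.2,-6.2,96,0.02,50],[-13.2,-6.2,96,0.02,50]], squeeze=60)

```text
t: 3.33
tcp_pos: [0.5346, -0.2581, 0.2632]
orientation: [-0.21, -3.133, -0.002]
contact_force: [0.2, 0.3, 0.4]
width: 0.587
gripper_force: 0.0
```

```bash
python3 - <<'E'
from h import *
go(.5345,-.259,.264,np.radians(82.2))
s=observe();im=cams.read_camera("wrist")[:,:,::-1];cv2.imwrite("pics/g1.png",im);
cv2.imwrite("pics/g1b.png",im[60:384,90:440])
E
```

```text
shift [-0.  -0.9 -0.8] turn 0.002 tcp [ 0.5346 -0.2581  0.2632] yaw 1.4367 F [0.18 0.29 0.38] t 3.33
```

View pics/g1b.png

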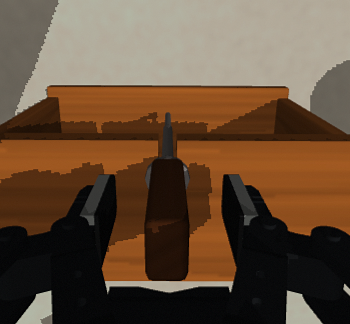

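servo_tool(series=[[0,-0.5,-1,0,35],[0,-0.5,-1,0,20],[0,-0.5,-1,0,8],[0,-0.5,-1,0,8],[0,-0.5,-1,0,8],[0,-0.5,-1,0,8],[0,-0.5,-1,0,8]], squeeze=60)

```text
t: 3.97
tcp_pos: [0.5353, -0.261, 0.267]
orientation: [0.214, 3.131, -0.001]
contact_force: [-0.6, 0.6, 5.6]
width: 0.177
gripper_force: 59.7
```

servo_tool(series=[[0,0,-5,0,8],[0,0,-10,0,8],[0,0,-15,0,8],[0,0,-15,0,8],[0,0,-15,0,8]])

```text
t: 4.38
tcp_pos: [0.5347, -0.261, 0.28]
orientation: [0.215, 3.134, 0.0]
contact_force: [0.4, 1.1, -1.7]
width: 0.177
gripper_force: 58.7
```

```bash
python3 - <<'E'
from h import *
go(.5345,-.259,.264,np.radians(82.2))
E
```

```text
shift [ 0.4  2.  16. ] turn -0.0008 tcp [ 0.5347 -0.261   0.28  ] yaw 1.4339 F [ 0.41  1.1  -1.72] t 4.38
```

servo_tool(series=[[20,0,0,0,8],[45,0,0,0,8],[70,0,0,0,8],[90,0,0,0,8],[90,0,10,0,8],[90,0,20,0,8],[90,0,30,0,8],[90,0,35,0,8],[90,0,35,0,8],[90,0,35,0,8]])

```text
t: 5.22
tcp_pos: [0.4455, -0.2484, 0.2438]
orientation: [-0.214, -3.133, -0.002]
contact_force: [0.6, 0.1, -1.0]
width: 0.18
gripper_force: 58.9
```

```bash
python3 - <<'E'
from h import *
go(.5345,-.259,.264,np.radians(82.2))
im=cams.read_camera("scene")[:,:,::-1];cv2.imwrite("pics/s1.png",im)
cv2.imwrite("pics/s1b.png",cv2.resize(im[180:380,80:280],(600,600),interpolation=cv2.INTER_CUBIC))
E
```

```text
shift [-89.5   1.6 -20.4] turn -0.0002 tcp [ 0.4455 -0.2484  0.2438] yaw 1.4345 F [ 0.61  0.07 -0.96] t 5.22
```

View pics/s1b.png

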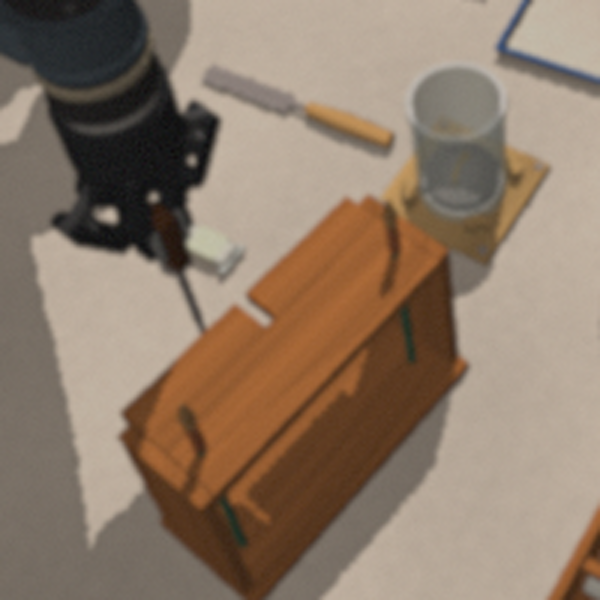

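servo_tool(series=[[0,0,2,0,8],[0,0,4,0,8],[0,0,6,0,8],[0,0,8,0,8],[0,0,8,0,8]])

```text
t: 5.68
tcp_pos: [0.4453, -0.2485, 0.2365]
orientation: [-0.215, -3.134, -0.0]
contact_force: [-0.0, 0.3, -0.5]
width: 0.18
gripper_force: 58.9
```

servo_tool(series=[[0,0,2,0,8],[0,0,4,0,8],[0,0,6,0,8],[0,0,6,0,8]])

```text
t: 6.02
tcp_pos: [0.4452, -0.2485, 0.2303]
orientation: [-0.215, -3.133, -0.001]
contact_force: [0.1, 0.3, -1.5]
width: 0.183
gripper_force: 58.9
```

servo_tool(series=[[0,0,2,0,8],[0,0,4,0,8],[0,0,5,0,8],[0,0,5,0,8]])

```text
t: 6.35
tcp_pos: [0.4455, -0.2487, 0.2266]
orientation: [0.215, 3.134, -0.001]
contact_force: [-0.6, -0.4, 2.5]
width: 0.183
gripper_force: 59.5
```

servo_tool(series=[[0,0,1,0,8],[0,0,1,0,8]])

```text
t: 6.52
tcp_pos: [0.4456, -0.2488, 0.2265]
orientation: [0.215, 3.133, -0.001]
contact_force: [-1.8, 1.4, 4.4]
width: 0.178
gripper_force: 60.0
```

servo_tool(series=[[0,0,-1,0,8],[0,0,-1,0,8]])

```text
t: 6.68
tcp_pos: [0.4456, -0.2487, 0.2266]
orientation: [0.215, 3.133, -0.001]
contact_force: [-0.7, 1.4, 3.3]
width: 0.18
gripper_force: 59.4
```

servo_tool(series=[[0,0,-2,0,8],[0,0,-2,0,8]])

```text
t: 6.85
tcp_pos: [0.4454, -0.2486, 0.2276]
orientation: [-0.215, -3.134, -0.0]
contact_force: [-0.2, -0.4, -2.3]
width: 0.18
gripper_force: 58.9
```

```bash
python3 - <<'E'
from h import *
go(.470,-.03,.385,1.7157)
E
```

```text
shift [   5.5  220.  -157.4] turn -0.2817 tcp [ 0.4454 -0.2486  0.2276] yaw 1.434 F [-0.18 -0.41 -2.35] t 6.85
```

servo_tool(series=[[1,0,-35,0,8],[5,0,-70,0,8],[5,0,-105,0,8],[5,12,-135,-0.05,8],[5,40,-155,-0.12,8],[5,75,-157,-0.2,8],[5,110,-157,-0.28,8],[5,145,-157,-0.282,8],[5,180,-157,-0.282,8],[5,205,-157,-0.282,8]])

```text
t: 7.68
tcp_pos: [0.4685, -0.0423, 0.3845]
orientation: [0.23, -3.133, -0.002]
contact_force: [-0.1, 0.2, -0.9]
width: 0.178
gripper_force: 59.0
```

```bash
python3 - <<'E'
from h import *
go(.5098,-.0118,.385,1.7157)
E
```

```text
shift [-45.3  24.2  -0.5] turn 0.0017 tcp [ 0.4685 -0.0423  0.3845] yaw 1.7174 F [-0.07  0.15 -0.9 ] t 7.68
```

servo_tool(series=[[-12,6,0,0,8],[-30,15,0,0,8],[-45,20,0,0,8],[-45,20,0,0,8],[-45,20,0,0,8],[-45,20,0,0,8]])

```text
t: 8.18
tcp_pos: [0.5096, -0.0188, 0.3844]
orientation: [0.227, -3.132, 0.0]
contact_force: [-0.2, -0.3, -0.7]
width: 0.181
gripper_force: 59.0
```

```bash
python3 - <<'E'
from h import *
s=observe();im=cams.read_camera("wrist")[:,:,::-1];cv2.imwrite("pics/j1.png",im);np.save("pics/j1.npy",np.array([s["tcp_pos"],s["orientation"]]))
go(.5098,-.0118,.385,1.7157)
c=cam("wrist",s);p=s["tcp_pos"];u=np.array([np.cos(.145),np.sin(.145),0])
f=p-[0,0,.2266]
print("pred foot axis,tip,loop",proj(c,[f,f+.015*u+[0,0,.012],[.5355,-.008,.048]]).round(1))
x0,y0=156,20;print(im.shape)
cv2.imwrite("pics/j1b.png",cv2.resize(im[y0:y0+200,x0:x0+200],(600,600),interpolation=cv2.INTER_CUBIC))
E
```

```text
shift [-1.3  7.1 -0.3] turn -0.0003 tcp [ 0.5095 -0.019   0.3847] yaw 1.7154 F [-0.08 -0.44 -0.28] t 8.23
pred foot axis,tip,loop [[259.  170.9]
 [259.  190.3]
 [264.5 170.3]]
(384, 512, 3)
```

View pics/j1b.png

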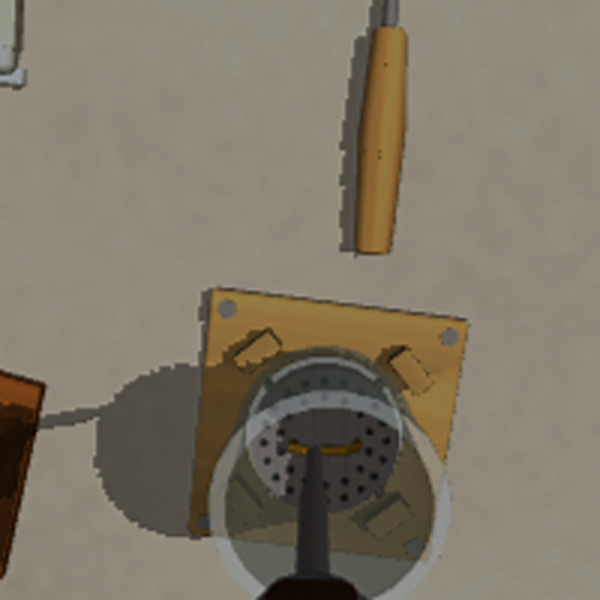

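servo_tool(series=[[0,4.5,0,0,8],[0,4.5,15,0,8],[0,4.5,35,0,8],[0,4.5,55,0,8],[0,4.5,75,0,8],[0,4.5,95,0,8],[0,4.5,110,0,8],[0,4.5,120,0,8],[0,4.5,120,0,8],[0,4.5,120,0,8]])

```text
t: 9.07
tcp_pos: [0.509, -0.0142, 0.2649]
orientation: [0.227, -3.133, -0.0]
contact_force: [0.5, 0.4, -1.2]
width: 0.181
gripper_force: 59.0
```

```bash
python3 - <<'E'
from h import *
s=observe();im=cams.read_camera("wrist")[:,:,::-1];cv2.imwrite("pics/j2.png",im)
go(.5098,-.0118,.2576,1.7157)
x0,y0=176,90
a=cv2.resize(im[y0:y0+160,x0:x0+160],(400,400),interpolation=cv2.INTER_CUBIC)
im=cams.read_camera("scene")[:,:,::-1]
u,v=proj(cam("scene"),[.535,-.008,.07])[0].astype(int);print(u,v)
b=cv2.resize(im[v-50:v+50,u-50:u+50],(400,400),interpolation=cv2.INTER_CUBIC)
cv2.imwrite("pics/j2b.png",np.hstack([a,b]))
E
```

```text
shift [-0.6  2.4  8.3] turn -0.0 tcp [ 0.5095 -0.0142  0.2659] yaw 1.7157 F [ 0.27  0.67 -0.37] t 9.12
232 226
```

View pics/j2b.png

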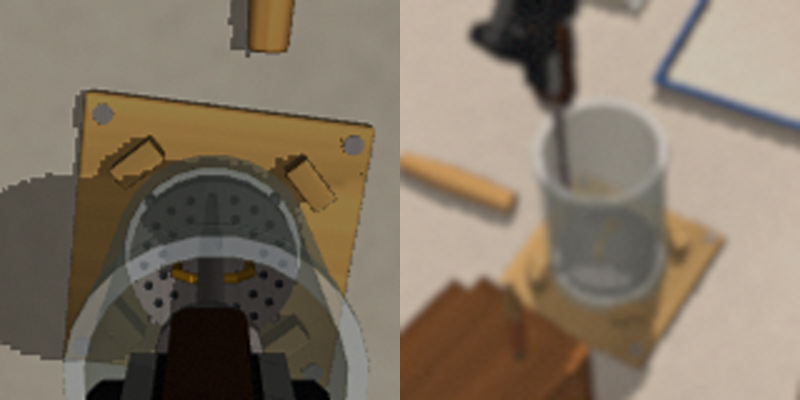

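servo_tool(series=[[0,0,2,0,8],[0,0,4,0,8],[0,0,5.5,0,8],[0,0,5.5,0,8],[0,0,5.5,0,8],[0,0,5.5,0,8]])

```text
t: 9.67
tcp_pos: [0.5094, -0.0141, 0.2594]
orientation: [0.228, -3.133, -0.0]
contact_force: [0.0, 1.1, -1.3]
width: 0.179
gripper_force: 59.0
```

```bash
python3 - <<'E'
from h import *
go(.5098,-.0118,.2574,1.7157)
E
```

```text
shift [-0.7  2.2  2. ] turn 0.0004 tcp [ 0.5094 -0.0141  0.2594] yaw 1.7161 F [ 0.01  1.06 -1.28] t 9.67
```

servo_tool(series=[[0,0,1,0,8],[0,0,2,0,8],[0,0,2,0,8],[0,0,2,0,8]])

```text
t: 10.0
tcp_pos: [0.5093, -0.0141, 0.2573]
orientation: [0.228, -3.133, -0.0]
contact_force: [-0.2, -0.1, -1.6]
width: 0.178
gripper_force: 59.0
```

servo_tool(series=[[0,0,0.6,0,8],[0,0,1,0,8],[0,0,1,0,8]])

```text
t: 10.25
tcp_pos: [0.5094, -0.0141, 0.2566]
orientation: [-0.228, 3.133, -0.0]
contact_force: [-0.7, 0.7, -0.3]
width: 0.183
gripper_force: 59.1
```

servo_tool(series=[[0,0,-0.9,0,8],[-2,0,-0.9,0,8],[-4,0,-0.9,0,8],[-6,0,-0.9,0,8],[-8,0,-0.9,0,8],[-10,0,-0.9,0,8],[-10,0,-0.9,0,8]])

```text
t: 10.83
tcp_pos: [0.5197, -0.0126, 0.2572]
orientation: [-0.228, 3.133, 0.0]
contact_force: [-0.4, -0.2, -1.5]
width: 0.181
gripper_force: 59.1
```

servo_tool(series=[[-2,0,0,0,8],[-4,0,0,0,8],[-6,0,0,0,8],[-8,0,0,0,8],[-9,0,0,0,8],[-9,0,0,0,8],[-9,0,0,0,8]])

```text
t: 11.42
tcp_pos: [0.5282, -0.0113, 0.2573]
orientation: [0.228, -3.133, -0.0]
contact_force: [-0.6, 0.4, -1.7]
width: 0.18
gripper_force: 59.1
```

servo_tool(series=[[0,0,-2.5,0,8],[0,0,-5,0,8],[0,0,-7.5,0,8],[0,0,-10,0,8],[0,0,-12.5,0,8],[0,0,-15,0,8],[0,0,-17.5,0,8],[0,0,-20,0,8]])

```text
t: 12.08
tcp_pos: [0.5278, -0.0113, 0.2766]
orientation: [0.228, -3.131, -0.001]
contact_force: [-0.7, 0.2, -7.1]
width: 0.183
gripper_force: 58.4
```

```bash
python3 - <<'E'
from h import *
go(.535,-.0077,.43)
s=observe();im=cams.read_camera("wrist")[:,:,::-1];cv2.imwrite("pics/j3.png",im)
im2=cams.read_camera("scene")[:,:,::-1];cv2.imwrite("pics/s3.png",im2)
E
```

```text
shift [  -7.4    2.6 -153.4] turn 0 tcp [ 0.5278 -0.0113  0.2766] yaw 1.716 F [-0.69  0.17 -7.14] t 12.08
```

servo_tool(series=[[0,0,-3,0,8],[0,0,-6,0,8],[0,0,-9,0,8],[0,0,-12,0,8],[0,0,-15,0,8],[0,0,-18,0,8],[0,0,-21,0,8],[0,0,-24,0,8],[0,0,-27,0,8],[0,0,-30,0,8]])

```text
t: 13.02
tcp_pos: [0.5282, -0.0114, 0.3076]
orientation: [-0.228, 3.133, -0.0]
contact_force: [0.5, -0.2, -7.3]
width: 0.183
gripper_force: 58.3
```

servo_tool(series=[[0,0,-3,0,8],[0,0,-6,0,8],[0,0,-9,0,8],[0,0,-12,0,8],[0,0,-15,0,8],[0,0,-18,0,8],[0,0,-21,0,8],[0,0,-24,0,8],[0,0,-27,0,8],[0,0,-30,0,8]])

```text
t: 13.85
tcp_pos: [0.5282, -0.0114, 0.3376]
orientation: [0.228, -3.133, -0.0]
contact_force: [-0.6, 1.4, -8.6]
width: 0.178
gripper_force: 58.3
```

servo_tool(series=[[0,0,-3,0,8],[0,0,-6,0,8],[0,0,-9,0,8],[0,0,-12,0,8],[0,0,-15,0,8],[0,0,-18,0,8],[0,0,-21,0,8],[0,0,-24,0,8]])

```text
t: 14.52
tcp_pos: [0.5282, -0.0113, 0.3616]
orientation: [0.228, -3.133, -0.0]
contact_force: [-0.4, 0.8, -7.2]
width: 0.18
gripper_force: 58.3
```

servo_tool(series=[[0,0,-3,0,8],[0,0,-6,0,8],[0,0,-9,0,8],[0,0,-12,0,8],[0,0,-15,0,8],[0,0,-18,0,8],[0,0,-21,0,8],[0,0,-24,0,8],[0,0,-27,0,8],[0,0,-30,0,8]])

```text
t: 15.35
tcp_pos: [0.5283, -0.0114, 0.3924]
orientation: [-0.228, 3.132, -0.0]
contact_force: [0.1, -0.8, -3.5]
width: 0.175
gripper_force: 59.0
```

servo_tool(series=[[0,0,-3,0,8],[0,0,-6,0,8],[0,0,-9,0,8],[0,0,-12,0,8],[0,0,-15,0,8],[0,0,-18,0,8],[0,0,-21,0,8],[0,0,-24,0,8],[0,0,-24,0,8],[0,0,-24,0,8]])

```text
t: 16.18
tcp_pos: [0.5283, -0.0114, 0.4156]
orientation: [-0.228, 3.133, -0.0]
contact_force: [0.4, -0.7, -3.9]
width: 0.182
gripper_force: 59.0
```

```bash
python3 - <<'E'
from h import *
go(.5616-.0075,.2218-.001,.416,1.7157)
im=cams.read_camera("wrist")[:,:,::-1];cv2.imwrite("pics/j4.png",im)
b=cams.read_camera("scene")[:,:,::-1]
u,v=proj(cam("scene"),[.535,-.008,.15])[0].astype(int)
b=cv2.resize(b[v-60:v+60,u-60:u+60],(400,400),interpolation=cv2.INTER_CUBIC)
a=cv2.resize(im[90:290,156:356],(400,400),interpolation=cv2.INTER_CUBIC)
cv2.imwrite("pics/j4b.png",np.hstack([a,b]))
E
```

```text
shift [-59.1 226.   -0.4] turn 0.0003 tcp [ 0.5283 -0.0114  0.4156] yaw 1.716 F [ 0.42 -0.67 -3.94] t 16.18
```

View pics/j4b.png

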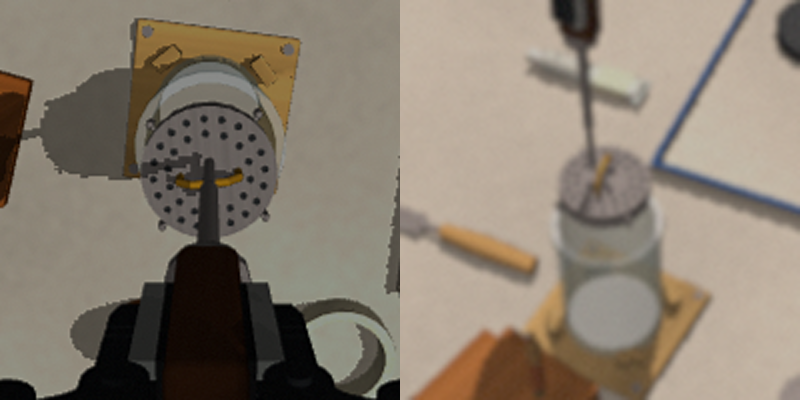

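servo_tool(series=[[-0.8,3,0,0,8],[-2.3,9,0,0,8],[-4.7,18,0,0,8],[-8,30,0,0,8],[-12,45,0,0,8],[-16,60,0,0,8],[-20,75,0,0,8],[-24,90,0,0,8],[-28,105,0,0,8],[-32,120,0,0,8]])

```text
t: 17.12
tcp_pos: [0.5424, 0.1142, 0.4153]
orientation: [0.23, -3.133, -0.001]
contact_force: [-0.1, 0.4, -2.8]
width: 0.184
gripper_force: 58.9
```

servo_tool(series=[[-4,15,0,0,8],[-8,30,0,0,8],[-12,45,0,0,8],[-16,60,0,0,8],[-19.5,75,0,0,8],[-22,88,0,0,8],[-24.5,97,0,0,8],[-26,103,0,0,8],[-27,106,0,0,8],[-27,106,0,0,8]])

```text
t: 17.95
tcp_pos: [0.5539, 0.2214, 0.4151]
orientation: [0.229, -3.133, 0.0]
contact_force: [0.6, -0.3, -3.8]
width: 0.179
gripper_force: 58.9
```

```bash
python3 - <<'E'
from h import *
go(.5616-.0075,.2218-.001,.416,1.7157)
E
```

```text
shift [-0.1 -0.6 -0.9] turn 0.0011 tcp [0.5539 0.2214 0.4151] yaw 1.7168 F [ 0.59 -0.25 -3.77] t 17.95
```

servo_tool(series=[[0,0,4,0,8],[0,0,14,0,8],[0,0,32,0,8],[0,0,54,0,8],[0,0,76,0,8],[0,0,98,0,8],[0,0,118,0,8],[0,0,134,0,8],[0,0,144,0,8],[0,0,149,0,8]])

```text
t: 18.78
tcp_pos: [0.5531, 0.2198, 0.264]
orientation: [0.226, -3.13, 0.001]
contact_force: [0.7, -0.4, -3.1]
width: 0.182
gripper_force: 58.9
```

```bash
python3 - <<'E'
from h import *
go(.5616-.0075,.2218-.001,.2536,1.7157)
im=cams.read_camera("wrist")[:,:,::-1];cv2.imwrite("pics/p1.png",im)
b=cams.read_camera("scene")[:,:,::-1]
u,v=proj(cam("scene"),[.56,.22,.03])[0].astype(int)
b=cv2.resize(b[v-60:v+60,u-60:u+60],(400,400),interpolation=cv2.INTER_CUBIC)
a=cv2.resize(im[90:290,156:356],(400,400),interpolation=cv2.INTER_CUBIC)
cv2.imwrite("pics/p1b.png",np.hstack([a,b]))
E
```

```text
shift [-1.2  0.8 10.4] turn -0.0009 tcp [0.5531 0.2198 0.264 ] yaw 1.7148 F [ 0.72 -0.43 -3.05] t 18.78
```

View pics/p1b.png

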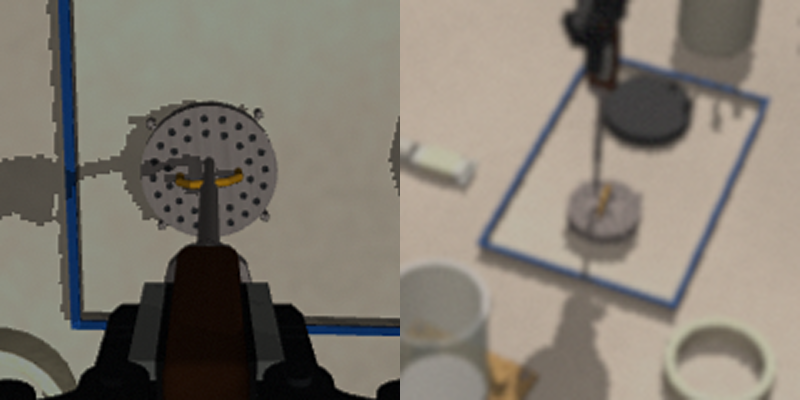

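servo_tool(series=[[0,0,2,0,8],[0,0,4,0,8],[0,0,5.5,0,8],[0,0,6.5,0,8],[0,0,7.5,0,8],[0,0,8.5,0,8],[0,0,9.5,0,8],[0,0,10.5,0,8],[0,0,11.5,0,8],[0,0,12.5,0,8]])

```text
t: 19.72
tcp_pos: [0.5539, 0.2208, 0.2538]
orientation: [-0.228, 3.133, -0.0]
contact_force: [0.1, 0.7, -1.8]
width: 0.175
gripper_force: 59.0
```

servo_tool(series=[[0,0,1,0,8],[0,0,2,0,8],[0,0,3,0,8],[0,0,3.6,0,8],[0,0,3.6,0,8],[0,0,3.6,0,8]])

```text
t: 20.22
tcp_pos: [0.5539, 0.2208, 0.2503]
orientation: [-0.228, 3.133, 0.0]
contact_force: [0.0, -0.2, -0.8]
width: 0.184
gripper_force: 59.0
```

servo_tool(series=[[0,0,1,0,8],[0,0,2,0,8],[0,0,3,0,8],[0,0,4,0,8],[0,0,4,0,8],[0,0,4,0,8]])

```text
t: 20.72
tcp_pos: [0.5538, 0.2208, 0.246]
orientation: [0.228, -3.133, 0.0]
contact_force: [-0.3, -0.1, -1.2]
width: 0.178
gripper_force: 59.0
```

servo_tool(series=[[0,0,0.6,0,8],[0,0,0.9,0,8],[0,0,0.9,0,8],[0,0,0.9,0,8]])

```text
t: 21.05
tcp_pos: [0.5539, 0.2208, 0.2453]
orientation: [-0.228, 3.133, 0.0]
contact_force: [0.1, 0.1, -0.9]
width: 0.179
gripper_force: 59.0
```

```bash
python3 - <<'E'
from h import *
go(.5539,.2208,.2454,1.7157)
E
```

```text
shift [ 0.  -0.  -0.1] turn 0.0003 tcp [0.5539 0.2208 0.2453] yaw 1.716 F [ 0.06  0.06 -0.91] t 21.05
```

servo_tool(series=[[1.5,0,0,0,8],[3,0,0,0,8],[4.5,0,0,0,8],[6,0,0,0,8],[7,0,0,0,8]])

```text
t: 21.47
tcp_pos: [0.5467, 0.2198, 0.2454]
orientation: [0.228, -3.133, 0.0]
contact_force: [-0.7, 0.6, -1.2]
width: 0.18
gripper_force: 59.0
```

Force stays at noise level; continue out.

servo_tool(series=[[2,0,0,0,8],[4,0,0,0,8],[6,0,0,0,8],[8,0,0,0,8],[10,0,0,0,8],[12,0,0,0,8],[14,0,0,0,8],[16,0,0,0,8],[17,0,0,0,8],[17,0,0,0,8]])

```text
t: 22.3
tcp_pos: [0.5299, 0.2173, 0.2454]
orientation: [0.228, -3.133, -0.0]
contact_force: [0.4, -0.2, -1.3]
width: 0.181
gripper_force: 59.0
```

```bash
python3 - <<'E'
from h import *
go(.5539,.2208,.2454,1.7157)
s=observe();im=cams.read_camera("wrist")[:,:,::-1];cv2.imwrite("pics/p2.png",im);c=cam("wrist",s)
hsv=cv2.cvtColor(im,cv2.COLOR_BGR2HSV)
m=cv2.inRange(hsv,(15,120,60),(32,255,255))
n,l,st,ce=cv2.connectedComponentsWithStats(m)
for i in range(1,n):
    if st[i,4]>15:
        P=np.argwhere(l==i)[:,::-1];print(st[i],ray(c,ce[i],.035).round(4))
E
```

```text
shift [-24.3  -0.   -0. ] turn 0.0003 tcp [0.5299 0.2173 0.2454] yaw 1.716 F [ 0.44 -0.21 -1.32] t 22.3
[   2    0   29   47 1071] [[0.436  0.0162 0.035 ]]
[   0   73   84  131 4915] [[0.5186 0.0399 0.035 ]]
[266 205  12   7  48] [[0.5587 0.2327 0.035 ]]
[244 207  11   5  39] [[0.563  0.2126 0.035 ]]
```

servo_tool(series=[[0,0,-5,0,8],[0,0,-20,0,8],[0,0,-45,0,8],[0,0,-75,0,8],[5,-5,-105,0,8],[20,-20,-130,0,8],[40,-45,-140,0,8],[60,-75,-140,0,8],[75,-105,-140,0,8],[80,-130,-140,0,8]])

```text
t: 23.18
tcp_pos: [0.4682, 0.0757, 0.3873]
orientation: [-0.228, 3.131, -0.001]
contact_force: [0.2, 0.8, -1.9]
width: 0.178
gripper_force: 59.2
```

```bash
python3 - <<'E'
from h import *
go(.4455,-.2484,.385,1.434)
s=observe();im=cams.read_camera("top")[:,:,::-1];cv2.imwrite("pics/t2.png",im)
c=cam("top");hsv=cv2.cvtColor(im,cv2.COLOR_BGR2HSV)
u,v=proj(c,[.5616,.2218,.02])[0].astype(int);print(u,v)
w=hsv[v-25:v+25,u-25:u+25];m=cv2.inRange(w,(0,0,0),(179,255,115))
n,l,st,ce=cv2.connectedComponentsWithStats(m)
for i in range(1,n):
    if st[i,4]>20: print(st[i],ray(c,ce[i]+[u-25,v-25],.018).round(4))
E
```

```text
shift [  69.5 -317.4    2.4] turn 0.2823 tcp [0.4682 0.0757 0.3873] yaw 1.7163 F [ 0.24  0.84 -1.92] t 23.18
204 193
[ 27   0  23  50 867] [[0.5589 0.1793 0.018 ]]
```

servo_tool(series=[[12,-20,0,0,8],[26,-50,0,0,8],[38,-80,0,0,8],[46,-112,0,0,8],[52,-144,0,0.05,8],[56,-176,0,0.12,8],[60,-208,0,0.2,8],[63,-240,0,0.28,8],[66,-270,0,0.282,8],[68,-295,0,0.282,8]])

```text
t: 24.07
tcp_pos: [0.4451, -0.2268, 0.3856]
orientation: [0.217, 3.133, -0.001]
contact_force: [0.7, -0.1, -1.7]
width: 0.183
gripper_force: 59.3
```

```bash
python3 - <<'E'
from h import *
go(.4455,-.2484,.282,1.434)
E
```

```text
shift [ -3.3 -21.2 103.7] turn -0.0017 tcp [ 0.4451 -0.2268  0.3856] yaw 1.4323 F [ 0.75 -0.13 -1.65] t 24.07
```

servo_tool(series=[[-1,-8,15,0,8],[-2,-18,40,0,8],[-2,-20,65,0,8],[-2,-20,88,0,8],[-2,-20,100,0,8],[-2,-20,103,0,8],[-2,-20,103,0,8],[-2,-20,103,0,8]])

```text
t: 24.73
tcp_pos: [0.4448, -0.2448, 0.2834]
orientation: [0.214, 3.133, -0.001]
contact_force: [0.1, -0.9, -1.4]
width: 0.176
gripper_force: 59.1
```

```bash
python3 - <<'E'
from h import *
go(.5347,-.261,.280,1.434)
E
```

```text
shift [-91.2  -3.8   3.5] turn 0.0001 tcp [ 0.4448 -0.2448  0.2834] yaw 1.4341 F [ 0.09 -0.86 -1.41] t 24.73
```

servo_tool(series=[[-10,-3.8,0,0,8],[-25,-3.8,2,0,8],[-38,-3.8,3,0,8],[-38,-3.8,3,0,8],[-38,-3.8,3,0,8]])

```text
t: 25.15
tcp_pos: [0.4823, -0.2539, 0.2808]
orientation: [0.214, 3.133, -0.002]
contact_force: [-0.0, -0.1, -1.2]
width: 0.181
gripper_force: 59.2
```

```bash
python3 - <<'E'
from h import *
go(.5347,-.261,.280,1.434)
E
```

```text
shift [-52.9   0.1   0.9] turn 0.0007 tcp [ 0.4823 -0.2539  0.2808] yaw 1.4347 F [-0.   -0.06 -1.24] t 25.15
```

servo_tool(series=[[-7,0,0,0,8],[-14,0,0,0,8],[-21,0,0,0,8],[-28,0,0,0,8],[-35,0,0,0,8],[-42,0,0,0,8],[-48,0,0,0,8],[-52,0,0,0,8],[-52.5,0,0,0,8],[-52.5,0,0,0,8]])

```text
t: 25.98
tcp_pos: [0.5338, -0.2608, 0.2791]
orientation: [-0.214, -3.134, -0.0]
contact_force: [-0.5, -0.2, -1.4]
width: 0.175
gripper_force: 59.2
```

```bash
python3 - <<'E'
from h import *
go(.5347,-.261,.267,1.434)
E
```

```text
shift [-1.  -0.1 12.1] turn 0.0002 tcp [ 0.5338 -0.2608  0.2791] yaw 1.4342 F [-0.51 -0.17 -1.43] t 25.98
```

servo_tool(series=[[-0.5,0,2,0,8],[-1,0,5,0,8],[-1,0,8,0,8],[-1,0,10,0,8],[-1,0,10,0,8],[-1,0,10,0,8]])

```text
t: 26.48
tcp_pos: [0.5343, -0.2608, 0.2689]
orientation: [-0.215, -3.134, -0.001]
contact_force: [-0.9, 0.1, -1.3]
width: 0.176
gripper_force: 59.2
```

servo_tool(series=[[0,0,1,0,8],[0,0,2,0,8],[0,0,2.5,0,8],[0,0,2.5,0,8]])

```text
t: 26.82
tcp_pos: [0.5346, -0.2609, 0.2671]
orientation: [0.215, 3.134, -0.0]
contact_force: [-1.1, 0.2, -0.6]
width: 0.183
gripper_force: 59.4
```

servo_tool(series=[[0,0,0.7,0,8],[0,0,0.7,0,8],[0,0,0.7,0,20],[0,0,0.7,0,35],[0,0,0.7,0,50],[0,0,0.7,0,50],[0,0,0.7,0,50]])

```text
t: 27.4
tcp_pos: [0.5346, -0.261, 0.2659]
orientation: [-0.215, -3.134, 0.0]
contact_force: [-0.7, 0.4, 0.1]
width: 0.584
gripper_force: 0.0
```

servo_tool(series=[[0,0,-5,0,50],[0,0,-20,0,50],[0,0,-45,0,50],[0,0,-75,0,50],[0,0,-95,0,50],[0,0,-95,0,50],[0,0,-95,0,50]])

```text
t: 27.98
tcp_pos: [0.5352, -0.2613, 0.3634]
orientation: [0.214, 3.13, -0.003]
contact_force: [0.5, -0.7, -0.5]
width: 0.589
gripper_force: 0.0
```

```bash
python3 - <<'E'
from h import *
go(.5347,-.261,.36,1.434)
s=observe();im=cams.read_camera("wrist")[:,:,::-1];cv2.imwrite("pics/r2.png",im);c=cam("wrist",s)
old=cv2.imread("pics/wrack.png")
# dark handle blob, same analysis on both pictures
A=np.load("pics/wrack.npy");c0=cam("wrist",dict(tcp_pos=A[0],orientation=A[1]))
for I,cc in((old,c0),(im,c)):
    u,v=proj(cc,[.5345,-.259,.24])[0].astype(int)
    m=(I.astype(int).sum(2)<95).astype(np.uint8);M=np.zeros_like(m);M[v-50:v+30,u-22:u+22]=m[v-50:v+30,u-22:u+22]
    P=np.argwhere(M)[:,::-1];P=P[(P[:,1]>v-45)]
    lo,hi=np.percentile(P,2,0),np.percentile(P,98,0);print((u,v),lo,hi,"front bottom z.18",ray(cc,[(lo[0]+hi[0])/2,lo[1]],.18).round(4),"back top z.24",ray(cc,[(lo[0]+hi[0])/2,hi[1]],.24).round(4))
im=cams.read_camera("top")[:,:,::-1];cv2.imwrite("pics/t3.png",im)
c=cam("top");u,v=proj(c,[.5616,.2218,.02])[0].astype(int)
g=im[v-25:v+25,u-25:u+25].max(2);m=((g<115)&(im[v-25:v+25,u-25:u+25].max(2)-im[v-25:v+25,u-25:u+25].min(2)<60)).astype(np.uint8)
n,l,st,ce=cv2.connectedComponentsWithStats(m)
for i in range(1,n):
    if st[i,4]>20: print(st[i],ray(c,ce[i]+[u-25,v-25],.018).round(4))
o=cv2.imread("pics/top0.png");d=(cv2.absdiff(o,im).max(2)>45).astype(np.uint8)
n,l,st,ce=cv2.connectedComponentsWithStats(d)
print([(st[i].tolist(),ray(c,ce[i],.01)[0,:2].round(3).tolist()) for i in range(1,n) if st[i,4]>25])
E
```

```text
shift [0.5 0.3 3.4] turn -0.0 tcp [ 0.5352 -0.2613  0.3634] yaw 1.434 F [ 0.53 -0.66 -0.5 ] t 27.98
(np.int64(250), np.int64(233)) [239. 190.] [262. 247.] front bottom z.18 [[ 0.5251 -0.2594  0.18  ]] back top z.24 [[ 0.544  -0.2604  0.24  ]]
(np.int64(263), np.int64(209)) [249. 168.] [272. 222.] front bottom z.18 [[ 0.5232 -0.259   0.18  ]] back top z.24 [[ 0.5429 -0.2619  0.24  ]]
[45  0  5 24 67] [[0.61   0.1564 0.018 ]]
[ 15  15  25  22 405] [[0.5622 0.2199 0.018 ]]
[([313, 119, 199, 265, 21560], [0.24, -0.486]), ([393, 146, 81, 70, 2501], [0.589, -0.481]), ([210, 189, 8, 15, 30], [0.552, 0.196]), ([197, 190, 17, 8, 38], [0.565, 0.223]), ([274, 190, 19, 21, 292], [0.537, -0.007]), ([398, 246, 9, 17, 45], [0.37, -0.352]), ([409, 246, 10, 11, 26], [0.378, -0.387]), ([326, 278, 12, 18, 47], [0.279, -0.14]), ([134, 282, 155, 56, 4335], [0.22, 0.201]), ([317, 288, 10, 11, 29], [0.264, -0.111]), ([305, 296, 11, 8, 33], [0.248, -0.076]), ([342, 300, 14, 9, 32], [0.232, -0.185]), ([320, 314, 17, 7, 36], [0.197, -0.126]), ([251, 340, 15, 15, 65], [0.118, 0.079]), ([219, 360, 43, 24, 586], [0.045, 0.137]), ([15, 374, 33, 10, 180], [0.044, 0.715])]
```

```bash
python3 -c "
from cell import bot
print(bot.sign_off())"
```

```text
the job is handed in; nothing more can be done
None
```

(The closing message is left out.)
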